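# Back out the captive screw and draw the crumb tray

### The job

Free the cooling station's crumb tray for cleaning: pull the red wing head of its spring-loaded captive screw up until you feel it stop, keep a light pull while turning it anticlockwise so that it catches its thread, and wind it on until it rises no further and stays up, clear of the tray, when you let go. Then draw the tray out by its blue tab as far as it goes and let go. Be gentle with the thread, pulling it with less than 15 N beyond the spring not pressing it down hard and never forcing the turn where it binds, and leave the other things where they lie.

Things in the scene. Friction and masses are not known exactly. Their poses are not given: they have to be found in the camera images.
- station: fixed stainless cooling station, 250 mm wide: in front (-x) an open ledge, top 45 mm up, from 53 mm before to 77 mm behind the origin; behind it a hood 78 mm high, 150 mm deep, with two fan grilles. Origin on the table, straight below the screw's upright axis; x points to the station's back, y to its left (seen from its front), z up
- collar (a point): centre of the top face of the fixed brass collar, 44 mm across, 30 mm high, on the ledge round the screw; 75 mm above the table. The thread is inside, out of sight. Axes as the station's
- wing (a point): grip point on the screw's axis in its red wing head, a flat bar 38 mm long (along this point's x) and 12 mm thick (along its y: pinch across y), reaching 24 mm below and 6 mm above this point; under it a black disc 27 mm across, 6 mm thick. 107 mm above the table with the screw down; turns and rises with the screw; z up
- screw_lift (a joint): how far the screw is pulled up, m: 0 down, its tip pinning the tray; most 0.030; clear of the tray above 0.0125. The spring pulls it down with 4 N at 0 and 0.2 N more per mm. At the start it slides up freely until, at 6 to 18 mm (different each time, unseen), it stops under the flat ceiling of the thread
- screw_turn (a joint): turn of the screw, rad, anticlockwise from above positive; within 0.15 of 0 at first; range -0.6 to 3.1. Drags with 0.1 N m, more than the spring can turn back. Turned on under the ceiling, it comes at 0.25 to 0.95 rad to a gap, 0.3 rad wide, where it can be pulled up 3.6 mm more, to a roof. If not raised at least 2 mm there it butts or passes under the thread: turn back, retry
- thread_insert (a joint): give of the thread's springy seat, m: 1 mm per 16 N, up positive; damaged above 0.00094 (15 N pull) or below -0.0015 (24 N push). From the gap, still lightly pulled up and turned on, the screw runs onto the thread: 0.6 rad past the gap's opening it begins to rise 5.4 mm per rad for 1.3 rad (to 2.15 to 2.8 rad), then runs level to 3.1. On it the screw has 1.6 mm of play up and down
- thread_ring (a joint): twist of the same hidden thread on its seat, rad: 3 N m per rad, anticlockwise positive, 0 unloaded, about 0.03 in easy running; crossed and damaged beyond 0.15 either way (0.45 N m), as when the screw butts against the start of the thread and is forced
- crumb_tray (a joint): how far the aluminium crumb tray (210 mm wide, under the ledge) is drawn out to the station's front (its -x), m: 0 in, stop at 0.065. It drags with 1.5 N. While the screw is down it cannot move more than 3 mm
- tray_tab (a point): grip point in the tray's blue upright tab before the ledge, 66 mm above the table, on the station's centre line, 112 mm before the screw's axis with the tray in. The tab is 24 mm wide (y: pinch across y) and 14 mm thick (x), from 40 mm below to 12 mm above this point. Axes as the station's; moves with the tray
- wrench: small steel open-ended wrench, 105 mm long, lying on the station's ledge to the left of the brass collar; origin under its middle, x along it
- brush: small hand brush, 110 mm long, lying on the station's ledge to the right of the brass collar; origin under its middle, x along it
- pail: stainless pail, 150 mm across, 120 mm high, standing on the table; origin under its centre
- oil: amber oil bottle, 60 mm across, 150 mm high; origin under its centre
- spatula: spatula, 240 mm long, lying on the table; origin under its middle, x along it
- tub: white tub with a green cap, 90 mm across, 80 mm high; origin under its centre
- scoop_cup: steel cup with a handle, 70 mm across, 80 mm high; origin under its centre

How it is judged:
By the outcome, as a careful person would: the job done as asked, in the order asked, and still so for the second after the job is handed in, with the robot touching nothing.
It also fails if it takes over 72 s, if anything falls off the work surface, if the arm or the gripper's body presses on something with over 40 N, if the wrist force passes 120 N, or if a joint passes its speed limit or range.

### The arm

A 6-joint arm with a two-finger parallel gripper is mounted at the origin on the work surface. World frame = base frame: x ahead of the robot, y to its left, z up, the work surface at z = 0. Lengths are in m, angles in rad, forces in N, time in s.
With the tool pointing down it reaches from about 0.425 to 1.125 m from the base axis. Payload 14.9 kg.
Tool frame: the origin (TCP) lies at the very end of the fingers, on their centre line; the grasp point (between the pads) lies 19 mm behind it; z points along the fingers, y is the line along which they close (so a half turn about z gives the same grasp; the last joint's range is limited). The gripper opens to 91 mm and grips with 3 to 60 N. Pads are 32 mm wide; open, the fingers measure 118 mm over their backs; the gripper's body (76 mm by 178 mm) begins 60 mm behind the grasp point.
Start: joints at [1.23, 0.379, 1.734, -0, 1.028, -0.033], TCP at [0.212, 0.667, 0.214] pointing down, gripper open.
Joint ranges: [-2.77, 2.77], [-0.74, 2.19], [0, 2.66], [-1.06, 4.2], [0.31, 2.87], [-3.08, 3.08]. Speed limits (rad/s): [1.89, 1.89, 2.39, 3.14, 3.14, 3.14].

### API

Orientations are given as a unit quaternion [x, y, z, w].
In Python, from plant import robot, vision, ticket gives the robot as it stands. The module is installed in compiled form; this text tells all that it offers.
- The arm moves only by the tool move_arm, never from a script. Its argument "targets" is one flat list of numbers, 7 for each row, row after row: the shift along the world's x, y, z in mm, then the turn, a rotation vector about the world's x, y, z in degrees, then the opening, from -1 (shut) to 1 (fully open). In form: [tx, ty, tz, rx, ry, rz, grip, tx, ty, tz, rx, ry, rz, grip, ...]. A call has 1 to 5 rows; each row shifts and turns the commanded pose from where the row before left it; what a row does not reach is not made up. A row lasts 1/12 s, in which the tool goes at most 41.7 mm and 7.16 degrees, less where a joint would pass 70% of its speed; a pose out of reach is approached as far as the arm can. A call is refused whole if a number of a shift passes 41.7 or a number of a turn 7.16, either way. A call with a gripper value outside its range is refused whole. The fingers move at their own pace and stop on an object; the grip force is fixed at half the most. Time passes only in rows, so rows that do not move let the fingers close. It gives the time, the measured TCP pose, the force and the opening at its end, in the units of the state.
- robot.read_state(): the state, without advancing time (a new reading comes with each control period).
- vision.read_camera(name): name is "side" or "top"; returns a dict with "pixels" (480x640x3 uint8, red, green, blue), "range_z" (480x640 float32, m along the optical axis (not along the pixel's ray), 0 where there is no reading), "intrinsics" (3x3 intrinsics, pixels), "rvec" (rotation vector, rad) and "tvec" (3), from world to camera coordinates, as OpenCV has them. Camera axes: x right, y down, z forward; pixel columns grow to the right and rows downward; lengths in m; the calibration is good to about 2 mm. A picture is of the moment at which its call begins.
- ticket.job_done(): hands the job in, once; it reports no verdict.
The state is a dict: "t": time; "joint_pos": joint angles; "joint_velocities": joint speeds; "joint_efforts": joint torques, N m; "eef_pos": TCP position; "ee_rot": TCP orientation; "ft_force": force on the tool from outside, world axes, zero at the start; "moment": the same for the moment, N m; "opening": opening from 0.0 (shut) to 1.0 (fully open).
Only numpy, scipy, OpenCV 4.12 (cv2) and the standard library are available. Lean on these libraries where they do the work, as an engineer would, in place of code of your own. Each camera call takes 0.05 s, during which the arm holds its last target. There are 200 camera calls.

## Working session

There is one attempt and no reset: what is moved stays moved. The work goes in short steps, Python scripts to look and compute and a tool call to move; the robot and the scene stay as the last step left them, time stands still between calls to the robot, and variables do not carry over. Pictures are saved under pics/ and viewed, on a budget of 10 in all, crops included, one or two more only if the job needs it, and the job is handed in when it is done.

Besides the shell and the picture viewer there is one more tool, called after ">>>" as name(argument=value, ...) on one line, values as JSON. move_arm: Moves the arm, as the interface text tells. Its arguments: {"type":"object","properties":{"targets":{"type":"array","items":{"type":"number"}}},"required":["targets"]}

```bash
mkdir -p pics; cat > h.py <<'E'
import numpy as np, cv2
from plant import robot, vision, ticket
def cam(n):
    d=vision.read_camera(n); R=cv2.Rodrigues(np.array(d["rvec"],float))[0]; t=np.array(d["tvec"],float).ravel()
    K=np.array(d["intrinsics"],float); z=d["range_z"].astype(float)
    v,u=np.mgrid[:480,:640]
    P=np.stack([(u-K[0,2])/K[0,0]*z,(v-K[1,2])/K[1,1]*z,z],-1)
    W=(P-t)@R
    W[z==0]=np.nan
    return d["pixels"],W
def save(p,im): cv2.imwrite(p,cv2.cvtColor(im,cv2.COLOR_RGB2BGR))
E
python3 - <<'E'
from h import *
for n in("side","top"):
    im,W=cam(n); save(f"pics/{n}0.png",im); np.savez(f"pics/{n}0.npz",im=im,W=W)
    hsv=cv2.cvtColor(im,cv2.COLOR_RGB2HSV).astype(int);H,S,V=hsv[...,0],hsv[...,1],hsv[...,2]
    for c,m in(("red",((H<8)|(H>172))&(S>150)&(V>80)),("blue",(H>100)&(H<130)&(S>130)&(V>60))):
        k,l,st,ce=cv2.connectedComponentsWithStats(m.astype(np.uint8))
        for i in range(1,k):
            if st[i,4]>25: print(n,c,st[i],ce[i].round(),np.nanmedian(W[l==i],0).round(4),np.nanmax(W[l==i],0).round(3),np.nanmin(W[l==i],0).round(3))
print(robot.read_state())
E
```

```text
side red [360 251  14  10 106] [366. 255.] [ 0.6406 -0.0788  0.1037] [ 0.658 -0.069  0.114] [ 0.624 -0.082  0.085]
side blue [322 268   7  18 103] [325. 276.] [ 0.5299 -0.0903  0.0647] [ 0.554 -0.014  0.079] [ 0.524 -0.095 -0.001]
top red [583  42  10   7  53] [587.  45.] [ 1.0229 -0.6567  0.1102] [ 1.03  -0.646  0.116] [ 1.015 -0.669  0.103]
top red [345 186   6  16  73] [347. 194.] [ 0.6426 -0.0713  0.112 ] [ 0.672 -0.068  0.118] [ 0.626 -0.079  0.042]
top blue [ 578  134   62   90 5293] [609. 179.] [ 0.7062 -0.7627  0.0088] [ 0.831 -0.681  0.099] [ 0.589 -0.837 -0.005]
top blue [344 238  10   6  52] [348. 240.] [ 0.533  -0.0777  0.0787] [ 0.539 -0.069  0.087] [ 0.526 -0.09   0.039]
{'t': 0.1, 'joint_pos': array([ 1.22966946e+00,  3.79362989e-01,  1.73470563e+00, -4.00350610e-05,
        1.02847894e+00, -3.33239531e-02]), 'joint_velocities': array([-0.00037794, -0.00099399, -0.00186499, -0.00046118, -0.00069316,
       -0.00095321]), 'joint_efforts': array([-1.36737686e-03, -7.65029168e+01, -4.35295057e+01,  6.52254210e-02,
        3.97556915e-02, -5.91589514e-05]), 'eef_pos': array([0.21199174, 0.66676939, 0.21335734]), 'ee_rot': array([ 1.53284396e-01,  9.88182000e-01, -4.72298602e-04, -7.20289627e-05]), 'ft_force': array([0.76850381, 0.53713435, 0.20806292]), 'moment': array([0.02324295, 0.00091549, 0.02737537]), 'opening': 1.0051570637721472}
```

View pics/side0.png

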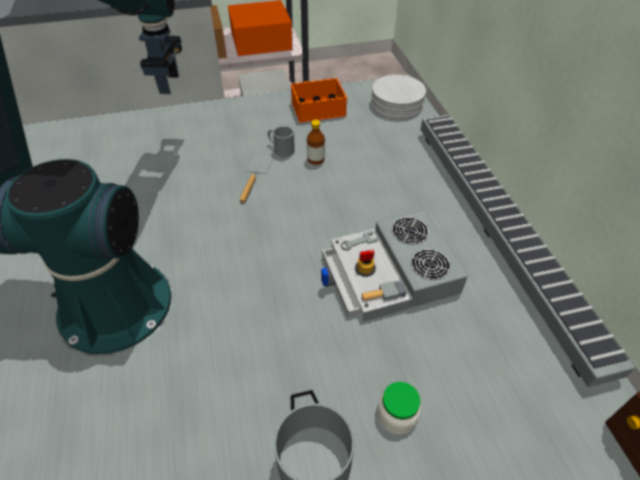

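View pics/top0.png

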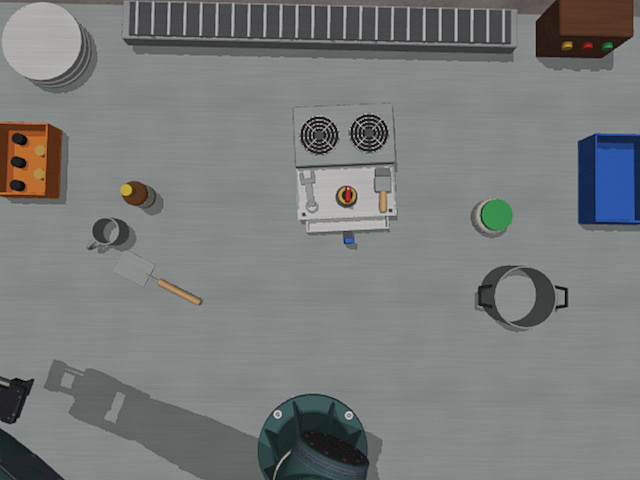

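```bash
python3 - <<'E'
import numpy as np,cv2
from scipy.spatial.transform import Rotation as R
for n in("top","side"):
    d=np.load(f"pics/{n}0.npz");W=d["W"];im=d["im"];c=np.array([.645,-.075])
    z=W[...,2]; near=np.hypot(W[...,0]-c[0],W[...,1]-c[1])<.3
    m=(np.abs(z-.078)<.004)&near&(W[...,0]>.7)
    r=cv2.minAreaRect(W[m][:,:2].astype(np.float32));print(n,"hood",m.sum(),r)
    m=(np.abs(z-.045)<.004)&near&(W[...,0]<.74); r=cv2.minAreaRect(W[m][:,:2].astype(np.float32));print("ledge",m.sum(),r)
    # brass ring top 
    m=(np.abs(z-.075)<.003)&(np.hypot(W[...,0]-c[0],W[...,1]-c[1])<.04); print("collar",m.sum(),W[m].mean(0))
    m=(z>.095)&(np.hypot(W[...,0]-c[0],W[...,1]-c[1])<.04);p=W[m];print("wing",m.sum(),p.mean(0),p.max(0),p.min(0),cv2.minAreaRect(p[:,:2].astype(np.float32)))
print(R.from_quat([.1533,.98818,-.00047,-.00007]).as_matrix())
E
```

```text
top hood 4601 ((0.7945518493652344, -0.06363840401172638), (0.15134894847869873, 0.24971801042556763), 3.808229923248291)
ledge 3152 ((0.6270186305046082, -0.07480689883232117), (0.19001275300979614, 0.250926673412323), 3.412071466445923)
collar 85 [ 0.64330219 -0.07182169  0.07507429]
wing 80 [ 0.6431242  -0.07332273  0.11249535] [ 0.66271188 -0.06795366  0.11981695] [ 0.62511425 -0.07852001  0.09644292] ((0.6438977122306824, -0.07330295443534851), (0.03760693967342377, 0.010165354236960411), 0.9928063750267029)
side hood 3355 ((0.7935994267463684, -0.0651511698961258), (0.14984315633773804, 0.251303106546402), 3.9856505393981934)
ledge 2314 ((0.625015914440155, -0.07649239897727966), (0.20339363813400269, 0.2549143433570862), 5.540020942687988)
collar 54 [ 0.63943348 -0.08366496  0.0736898 ]
wing 104 [ 0.64209503 -0.07690098  0.10658487] [ 0.66138702 -0.06703091  0.11483703] [ 0.62383294 -0.08285277  0.09590948] ((0.6425484418869019, -0.07468529045581818), (0.014761353842914104, 0.037749066948890686), 86.92387390136719)
[[-9.52998249e-01  3.02975671e-01 -2.82446966e-04]
 [ 3.02975803e-01  9.52997817e-01 -9.07426448e-04]
 [-5.75679523e-06 -9.50350413e-04 -9.99999548e-01]]
```

Side picture: wing at (366,255), tab at (325,276). Top picture: wing at (347,194), tab at (348,240). The heights and sizes match. The screw axis is at about (0.643, -0.074), station yaw is about 3.9°, and wing yaw is about 1°. I'll approach with finger yaw -89°, so that one grasp can cover the whole turn.

>>> move_arm(targets=[18.7, -32.2, 0, 0, 0, -7, 0, 18.7, -32.2, 0, 0, 0, -7, 0, 18.7, -32.2, 0, 0, 0, -7, 0, 18.7, -32.2, 0, 0, 0, -7, 0, 18.7, -32.2, 0, 0, 0, -7, 0])

```text
t: 0.52
eef_pos: [0.3059, 0.5044, 0.2136]
ee_rot: [0.446, 0.895, -0.0, -0.0]
ft_force: [0.2, -0.1, 1.6]
opening: 0.669
```

>>> move_arm(targets=[18.7, -32.2, 0, 0, 0, -7, 0, 18.7, -32.2, 0, 0, 0, -7, 0, 18.7, -32.2, 0, 0, 0, -7, 0, 18.7, -32.2, 0, 0, 0, -7, 0, 18.7, -32.2, 0, 0, 0, -7, 0])

```text
t: 0.93
eef_pos: [0.3994, 0.3434, 0.2138]
ee_rot: [0.694, 0.72, -0.0, -0.0]
ft_force: [0.9, 0.2, -0.0]
opening: 0.499
```

>>> move_arm(targets=[18.7, -32.2, 0, 0, 0, -7, 0, 18.7, -32.2, 0, 0, 0, -7, 0, 18.7, -32.2, 0, 0, 0, -7, 0, 18.7, -32.2, 0, 0, 0, -7, 0, 18.7, -32.2, 0, 0, 0, -7, 0])

```text
t: 1.35
eef_pos: [0.4931, 0.1823, 0.2139]
ee_rot: [0.879, 0.477, -0.0, -0.0]
ft_force: [0.3, 0.6, -0.6]
opening: 0.498
```

>>> move_arm(targets=[18.7, -32.2, 0, 0, 0, -7, 0, 18.7, -32.2, 0, 0, 0, -7, 0, 18.7, -32.2, 0, 0, 0, -7, 0, 18.7, -32.2, 0, 0, 0, -7, 0, 18.7, -32.2, 0, 0, 0, -7, 0])

```text
t: 1.77
eef_pos: [0.5865, 0.0212, 0.2138]
ee_rot: [0.982, 0.191, -0.0, -0.0]
ft_force: [0.4, 0.6, -0.2]
opening: 0.501
```

>>> move_arm(targets=[18.7, -32.2, 0, 0, 0, -7, 0, 18.7, -32.2, 0, 0, 0, -7, 0, 18.7, -32.2, 0, 0, 0, -7, 0, 0, 0, 0, 0, 0, 0, 0, 0, 0, 0, 0, 0, 0, 0])

```text
t: 2.18
eef_pos: [0.6424, -0.0749, 0.2133]
ee_rot: [1.0, 0.011, -0.0, -0.0]
ft_force: [-1.3, 0.2, -0.1]
opening: 0.501
```

```bash
cat >> h.py <<'E'
from scipy.spatial.transform import Rotation as Rot
def st():
    s=robot.read_state();M=Rot.from_quat(s["ee_rot"]).as_matrix()
    print("t%.2f"%s["t"],"q",s["joint_pos"].round(3),"p",(s["eef_pos"]*1e3).round(2),"yawY %.2f"%np.degrees(np.arctan2(M[1,1],M[0,1])),"zaxis",M[:,2].round(4),"F",s["ft_force"].round(2),"M",s["moment"].round(3),"o",s["opening"])
E
python3 -c "from h import *;st()"
```

```text
t2.18 q [-0.152  0.298  1.846  0.     0.998  1.397] p [642.4  -74.94 213.34] yawY -88.75 zaxis [-7.e-04  1.e-04 -1.e+00] F [-1.31  0.24 -0.13] M [-0.042  0.194 -0.013] o 0.500987815509422
```

>>> move_arm(targets=[0.6, 0.9, -35, 0, 0, 0, 0, 0, 0, -35, 0, 0, 0, 0, 0, 0, -30, 0, 0, 0, 0, 0, 0, -15, 0, 0, 0, 0, 0, 0, -10, 0, 0, 0, 0])

```text
t: 2.6
eef_pos: [0.6413, -0.0715, 0.087]
ee_rot: [1.0, 0.013, -0.001, -0.0]
ft_force: [0.1, 0.7, 0.0]
opening: 0.498
```

>>> move_arm(targets=[0, 0, 0, 0, 0, 0, -0.3, 0, 0, 0, 0, 0, 0, -0.3, 0, 0, 0, 0, 0, 0, -0.3])

```text
t: 2.85
eef_pos: [0.6438, -0.0726, 0.0907]
ee_rot: [1.0, 0.012, 0.001, 0.0]
ft_force: [0.1, 0.5, 0.1]
opening: 0.354
```

```bash
python3 - <<'E'
from h import *
st()
a,W=cam("side");b,_=cam("top")
f=lambda i,u,v:cv2.resize(i[v-45:v+45,u-60:u+60],(480,360),interpolation=cv2.INTER_CUBIC)
save("pics/g1.png",np.vstack([np.hstack([f(a,366,245)]),])); save("pics/g1b.png",f(b,347,190))
E
```

```text
t2.85 q [-0.148  0.46   1.886  0.     0.793  1.398] p [643.84 -72.56  90.7 ] yawY -88.61 zaxis [ 2.3e-03 -3.0e-04 -1.0e+00] F [0.15 0.54 0.14] M [-0.034  0.14   0.016] o 0.3537139094623527
```

View pics/g1.png

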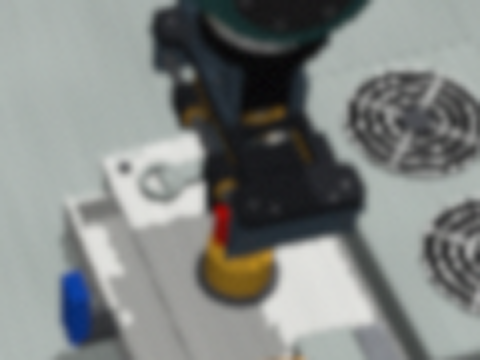

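The fingers straddle the wing: red is visible at (222,225) in the crop and the collar at (238,275). Now I'll close the grip.

>>> move_arm(targets=[0, -1, 0, 0, 0, 0, -0.3, 0, 0, 0, 0, 0, 0, -1, 0, 0, 0, 0, 0, 0, -1, 0, 0, 0, 0, 0, 0, -1, 0, 0, 0, 0, 0, 0, -1])

```text
t: 3.37
eef_pos: [0.6428, -0.0734, 0.0891]
ee_rot: [1.0, 0.012, -0.0, -0.0]
ft_force: [-1.9, 2.6, 3.0]
opening: 0.132
```

>>> move_arm(targets=[0, 0, 0, 0, 0, 0, -1, 0, 0, 0, 0, 0, 0, -1, 0, 0, 0, 0, 0, 0, -1, 0, 0, 0, 0, 0, 0, -1, 0, 0, 0, 0, 0, 0, -1])

```text
t: 3.78
eef_pos: [0.6428, -0.0734, 0.0891]
ee_rot: [1.0, 0.012, -0.0, -0.0]
ft_force: [-1.6, 4.5, 5.3]
opening: 0.132
```

```bash
python3 -c "from h import *;st()"
```

```text
t3.78 q [-0.15   0.462  1.887  0.     0.793  1.397] p [642.81 -73.42  89.1 ] yawY -88.64 zaxis [-1.e-04  3.e-04 -1.e+00] F [-1.64  4.46  5.34] M [ 0.7    0.476 -0.06 ] o 0.13178280141939674
```

>>> move_arm(targets=[0, 0.2, 1, 0, 0, 0, -1, 0, 0, 1, 0, 0, 0, -1, 0, 0, 1, 0, 0, 0, -1, 0, 0, 1, 0, 0, 0, -1, 0, 0, 0.5, 0, 0, 0, -1])

```text
t: 4.2
eef_pos: [0.6426, -0.0734, 0.0933]
ee_rot: [1.0, 0.012, -0.0, -0.0]
ft_force: [1.9, 1.9, -5.5]
opening: 0.13
```

>>> move_arm(targets=[0, 0, 0.5, 0, 0, 0, -1])

```text
t: 4.28
eef_pos: [0.6427, -0.0734, 0.0938]
ee_rot: [1.0, 0.012, -0.0, -0.0]
ft_force: [0.5, 2.3, -6.5]
opening: 0.132
```

>>> move_arm(targets=[0, 0, 0.3, 0, 0, 0, -1])

```text
t: 4.37
eef_pos: [0.6427, -0.0734, 0.0942]
ee_rot: [1.0, 0.012, -0.0, -0.0]
ft_force: [1.8, 2.5, -6.5]
opening: 0.131
```

```bash
python3 -c "from h import *;st()"
```

```text
t4.37 q [-0.15   0.454  1.886 -0.     0.801  1.397] p [642.67 -73.35  94.17] yawY -88.63 zaxis [-2.e-04  0.e+00 -1.e+00] F [ 1.79  2.52 -6.54] M [ 0.514 -0.188 -0.096] o 0.1313607247018789
```

>>> move_arm(targets=[0, 0, 0.4, 0, 0, 0, -1])

```text
t: 4.45
eef_pos: [0.6426, -0.0733, 0.0945]
ee_rot: [1.0, 0.012, -0.0, -0.0]
ft_force: [1.1, 2.7, -6.9]
opening: 0.131
```

>>> move_arm(targets=[0, 0, 0.4, 0, 0, 0, -1])

```text
t: 4.53
eef_pos: [0.6427, -0.0733, 0.095]
ee_rot: [1.0, 0.012, -0.0, -0.0]
ft_force: [0.7, 2.6, -5.3]
opening: 0.129
```

>>> move_arm(targets=[0, 0, 0.4, 0, 0, 0, -1])

```text
t: 4.62
eef_pos: [0.6427, -0.0734, 0.0954]
ee_rot: [1.0, 0.012, -0.0, -0.0]
ft_force: [1.7, 1.7, -6.7]
opening: 0.129
```

>>> move_arm(targets=[0, 0, 0.4, 0, 0, 0, -1])

```text
t: 4.7
eef_pos: [0.6427, -0.0733, 0.0958]
ee_rot: [1.0, 0.012, -0.0, -0.0]
ft_force: [1.0, 3.5, -6.7]
opening: 0.129
```

>>> move_arm(targets=[0, 0, 0.4, 0, 0, 0, -1])

```text
t: 4.78
eef_pos: [0.6427, -0.0733, 0.0962]
ee_rot: [1.0, 0.012, -0.0, -0.0]
ft_force: [1.6, 2.9, -7.9]
opening: 0.128
```

>>> move_arm(targets=[0, 0, 0.4, 0, 0, 0, -1])

```text
t: 4.87
eef_pos: [0.6427, -0.0734, 0.0965]
ee_rot: [1.0, 0.012, -0.0, -0.0]
ft_force: [1.3, 2.3, -10.5]
opening: 0.129
```

>>> move_arm(targets=[0, 0, 0, 0, 0, 0, -1])

```text
t: 4.95
eef_pos: [0.6426, -0.0733, 0.0965]
ee_rot: [1.0, 0.012, -0.0, -0.0]
ft_force: [1.3, 3.0, -8.6]
opening: 0.13
```

```bash
python3 -c "from h import *;st()"
```

```text
t4.95 q [-0.15   0.451  1.886  0.     0.805  1.397] p [642.64 -73.34  96.49] yawY -88.63 zaxis [-2.e-04  1.e-04 -1.e+00] F [ 1.29  2.96 -8.6 ] M [ 0.533 -0.324 -0.063] o 0.13040352055307383
```

>>> move_arm(targets=[0, 0, 0.2, 0, 0, 0, -1])

```text
t: 5.03
eef_pos: [0.6426, -0.0734, 0.0966]
ee_rot: [1.0, 0.012, -0.0, -0.0]
ft_force: [2.3, 2.5, -10.7]
opening: 0.13
```

>>> move_arm(targets=[0, 0, 0, 0, 0, 0, -1])

```text
t: 5.12
eef_pos: [0.6426, -0.0733, 0.0967]
ee_rot: [1.0, 0.012, -0.0, -0.0]
ft_force: [1.5, 3.1, -10.9]
opening: 0.127
```

>>> move_arm(targets=[0, 0, 0, 0, 0, 4, -1])

```text
t: 5.2
eef_pos: [0.6427, -0.0735, 0.0967]
ee_rot: [0.999, 0.046, -0.0, 0.0]
ft_force: [1.4, 0.4, -11.1]
opening: 0.129
```

>>> move_arm(targets=[0, 0, 0, 0, 0, 4, -1])

```text
t: 5.28
eef_pos: [0.6427, -0.0735, 0.0967]
ee_rot: [0.997, 0.083, -0.0, 0.0]
ft_force: [2.6, 0.5, -10.5]
opening: 0.13
```

>>> move_arm(targets=[0, 0, 0, 0, 0, 4, -1])

```text
t: 5.37
eef_pos: [0.6428, -0.0736, 0.0968]
ee_rot: [0.993, 0.118, -0.0, 0.0]
ft_force: [0.4, -0.4, -7.4]
opening: 0.133
```

>>> move_arm(targets=[0, 0, 0, 0, 0, 2, -1])

```text
t: 5.45
eef_pos: [0.6428, -0.0737, 0.0969]
ee_rot: [0.991, 0.136, -0.0, 0.0]
ft_force: [0.5, -1.0, -8.4]
opening: 0.129
```

```bash
python3 -c "from h import *;st()"
```

```text
t5.45 q [-1.500e-01  4.510e-01  1.886e+00 -1.000e-03  8.050e-01  1.149e+00] p [642.77 -73.67  96.87] yawY -74.40 zaxis [-1.e-04 -4.e-04 -1.e+00] F [ 0.53 -1.03 -8.44] M [-0.14  -0.104 -0.181] o 0.12881101035450743
```

>>> move_arm(targets=[0, 0, 0.3, 0, 0, 0, -1])

```text
t: 5.53
eef_pos: [0.6428, -0.0737, 0.0971]
ee_rot: [0.991, 0.135, -0.0, 0.0]
ft_force: [1.4, 0.2, -8.5]
opening: 0.131
```

>>> move_arm(targets=[0, 0, 0, 0, 0, 0, -1])

```text
t: 5.62
eef_pos: [0.6427, -0.0736, 0.0972]
ee_rot: [0.991, 0.133, -0.0, 0.0]
ft_force: [0.5, 0.1, -9.0]
opening: 0.13
```

>>> move_arm(targets=[0, 0, 0.3, 0, 0, 0, -1])

```text
t: 5.7
eef_pos: [0.6428, -0.0736, 0.0974]
ee_rot: [0.991, 0.133, -0.0, 0.0]
ft_force: [0.9, -0.9, -9.4]
opening: 0.129
```

>>> move_arm(targets=[0, 0, 0, 0, 0, 0, -1])

```text
t: 5.78
eef_pos: [0.6428, -0.0736, 0.0974]
ee_rot: [0.991, 0.133, -0.0, 0.0]
ft_force: [0.7, -1.5, -9.3]
opening: 0.13
```

>>> move_arm(targets=[0, 0, 0.3, 0, 0, 0, -1])

```text
t: 5.87
eef_pos: [0.6427, -0.0735, 0.0977]
ee_rot: [0.991, 0.133, -0.0, 0.0]
ft_force: [1.6, -2.4, -11.6]
opening: 0.13
```

>>> move_arm(targets=[0, 0, 0, 0, 0, 0, -1])

```text
t: 5.95
eef_pos: [0.6427, -0.0735, 0.0977]
ee_rot: [0.991, 0.134, -0.0, 0.0]
ft_force: [1.4, -1.4, -10.5]
opening: 0.135
```

```bash
python3 -c "from h import *;st()"
```

```text
t5.95 q [-0.15   0.449  1.886 -0.     0.807  1.153] p [642.74 -73.5   97.68] yawY -74.66 zaxis [-1.e-04 -2.e-04 -1.e+00] F [  1.39  -1.38 -10.47] M [-0.575 -0.214  0.041] o 0.1352644347757066
```

>>> move_arm(targets=[0, 0, 0.3, 0, 0, 0, -1])

```text
t: 6.03
eef_pos: [0.6427, -0.0735, 0.0979]
ee_rot: [0.991, 0.134, -0.0, 0.0]
ft_force: [1.5, -2.4, -12.6]
opening: 0.131
```

>>> move_arm(targets=[0, 0, 0, 0, 0, 0, -1])

```text
t: 6.12
eef_pos: [0.6427, -0.0735, 0.0979]
ee_rot: [0.991, 0.134, -0.0, 0.0]
ft_force: [1.6, -2.0, -12.2]
opening: 0.129
```

```bash
python3 - <<'E'
from h import *
st()
a,W=cam("side");save("pics/s3.png",cv2.resize(a[225:290,325:405],(800,650)[:1]+(600,),interpolation=cv2.INTER_CUBIC))
E
```

```text
t6.12 q [-0.15   0.449  1.886 -0.     0.807  1.153] p [642.71 -73.47  97.92] yawY -74.64 zaxis [-1.e-04 -1.e-04 -1.e+00] F [  1.61  -2.02 -12.17] M [-0.68  -0.298  0.053] o 0.12859059527545777
```

View pics/s3.png

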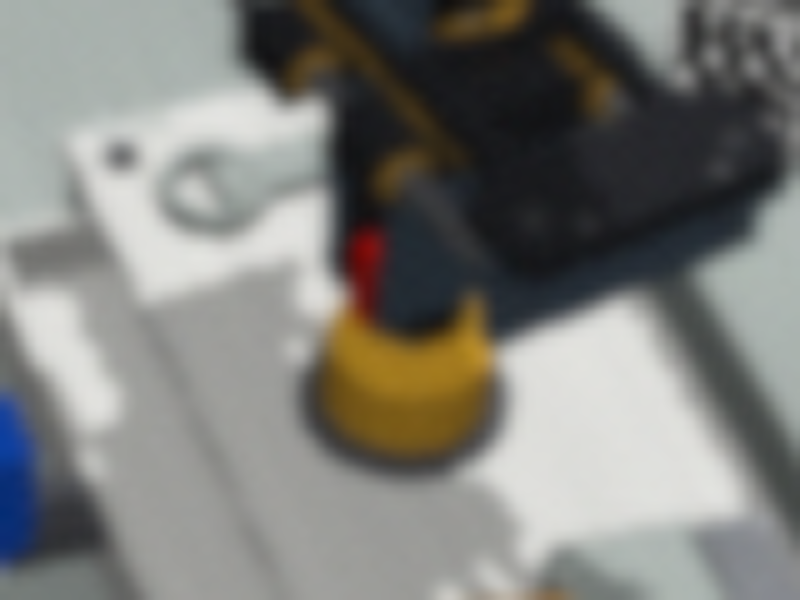

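The fingers still hold the wing (red at (368,275) in the crop, collar at (410,390)). The force climbs again, so this looks like the ceiling still, with a little creep in the grip. I'll turn on in small steps.

>>> move_arm(targets=[0, 0, 0, 0, 0, 4, -1])

```text
t: 6.25
eef_pos: [0.6428, -0.0736, 0.0981]
ee_rot: [0.986, 0.168, -0.0, 0.0]
ft_force: [0.7, -5.5, -7.8]
opening: 0.128
```

>>> move_arm(targets=[0, 0, 0, 0, 0, 0, -1])

```text
t: 6.33
eef_pos: [0.6428, -0.0736, 0.0983]
ee_rot: [0.985, 0.17, -0.0, 0.0]
ft_force: [-0.5, -3.8, -6.5]
opening: 0.131
```

```bash
python3 -c "from h import *;st()"
```

```text
t6.33 q [-0.15   0.449  1.886 -0.     0.807  1.08 ] p [642.82 -73.62  98.25] yawY -70.45 zaxis [-0.e+00 -3.e-04 -1.e+00] F [-0.48 -3.77 -6.46] M [-0.9    0.114  0.109] o 0.13148897829601217
```

>>> move_arm(targets=[0, 0, 0.4, 0, 0, 0, -1])

```text
t: 6.42
eef_pos: [0.6428, -0.0736, 0.0986]
ee_rot: [0.986, 0.167, -0.0, 0.0]
ft_force: [0.5, -4.6, -8.3]
opening: 0.13
```

>>> move_arm(targets=[0, 0, 0.4, 0, 0, 0, -1])

```text
t: 6.5
eef_pos: [0.6428, -0.0735, 0.099]
ee_rot: [0.986, 0.167, 0.0, 0.0]
ft_force: [0.3, -4.2, -8.9]
opening: 0.128
```

>>> move_arm(targets=[0, 0, 0, 0, 0, 0, -1])

```text
t: 6.58
eef_pos: [0.6428, -0.0735, 0.099]
ee_rot: [0.986, 0.168, 0.0, 0.0]
ft_force: [-0.0, -4.2, -7.0]
opening: 0.127
```

>>> move_arm(targets=[0, -0.2, 0.4, 0, 0, 0, -1])

```text
t: 6.67
eef_pos: [0.6428, -0.0736, 0.0993]
ee_rot: [0.986, 0.168, 0.0, 0.0]
ft_force: [0.4, -3.7, -8.7]
opening: 0.129
```

>>> move_arm(targets=[0, 0, 0.4, 0, 0, 0, -1])

```text
t: 6.75
eef_pos: [0.6428, -0.0736, 0.0997]
ee_rot: [0.986, 0.168, 0.0, -0.0]
ft_force: [2.2, -3.6, -8.7]
opening: 0.134
```

>>> move_arm(targets=[0, 0, 0, 0, 0, 0, -1])

```text
t: 6.83
eef_pos: [0.6428, -0.0736, 0.0997]
ee_rot: [0.986, 0.168, 0.0, -0.0]
ft_force: [0.3, -3.7, -8.0]
opening: 0.128
```

>>> move_arm(targets=[0, 0, 0.4, 0, 0, 0, -1])

```text
t: 6.92
eef_pos: [0.6428, -0.0735, 0.1]
ee_rot: [0.986, 0.168, 0.0, -0.0]
ft_force: [1.7, -3.9, -10.6]
opening: 0.128
```

>>> move_arm(targets=[0, 0, 0.4, 0, 0, 0, -1])

```text
t: 7.0
eef_pos: [0.6428, -0.0736, 0.1003]
ee_rot: [0.986, 0.168, 0.0, -0.0]
ft_force: [1.5, -4.1, -11.7]
opening: 0.13
```

>>> move_arm(targets=[0, 0, 0, 0, 0, 0, -1])

```text
t: 7.08
eef_pos: [0.6428, -0.0736, 0.1003]
ee_rot: [0.986, 0.168, -0.0, -0.0]
ft_force: [2.6, -4.2, -12.3]
opening: 0.128
```

```bash
python3 -c "from h import *;st()"
```

```text
t7.08 q [-0.15   0.446  1.885  0.     0.811  1.083] p [642.75 -73.57 100.3 ] yawY -70.64 zaxis [-0.  0. -1.] F [  2.61  -4.18 -12.34] M [-1.002 -0.326 -0.058] o 0.12788197143183827
```

The roof was met about 3.6 mm above the first ceiling (96.2 to 99.8), so the screw is in the gap. I'll turn on with a light pull and watch the torque.

>>> move_arm(targets=[0, -0.2, 0, 0, 0, 4, -1])

```text
t: 7.17
eef_pos: [0.6428, -0.0738, 0.1004]
ee_rot: [0.979, 0.202, 0.0, -0.0]
ft_force: [3.3, -3.9, -11.8]
opening: 0.13
```

```bash
python3 -c "from h import *;st()"
```

```text
t7.17 q [-0.15   0.446  1.885  0.     0.811  1.014] p [642.81 -73.76 100.35] yawY -66.71 zaxis [ 1.e-04  0.e+00 -1.e+00] F [  3.28  -3.87 -11.76] M [-0.941 -0.347 -0.208] o 0.12988503110554364
```

>>> move_arm(targets=[0, 0, 0, 0, 0, 4, -1])

```text
t: 7.25
eef_pos: [0.6429, -0.0738, 0.1004]
ee_rot: [0.971, 0.238, 0.0, 0.0]
ft_force: [4.1, -5.1, -12.1]
opening: 0.129
```

```bash
python3 -c "from h import *;st()"
```

```text
t7.25 q [-0.15   0.446  1.885  0.     0.811  0.94 ] p [642.86 -73.85 100.37] yawY -62.48 zaxis [ 2.e-04 -0.e+00 -1.e+00] F [  4.09  -5.09 -12.14] M [-1.17  -0.438 -0.181] o 0.12889924749985898
```

>>> move_arm(targets=[0.3, -0.4, 0, 0, 0, 4, -1])

```text
t: 7.33
eef_pos: [0.643, -0.0741, 0.1003]
ee_rot: [0.962, 0.272, -0.0, -0.0]
ft_force: [0.6, -1.9, -11.1]
opening: 0.13
```

>>> move_arm(targets=[0, 0, 0, 0, 0, 4, -1])

```text
t: 7.42
eef_pos: [0.6431, -0.0741, 0.1003]
ee_rot: [0.952, 0.305, -0.0, -0.0]
ft_force: [0.9, -5.0, -11.3]
opening: 0.129
```

```bash
python3 -c "from h import *;st()"
```

```text
t7.42 q [-0.151  0.446  1.884  0.     0.811  0.799] p [643.07 -74.13 100.35] yawY -54.46 zaxis [-1.e-04  2.e-04 -1.e+00] F [  0.93  -5.01 -11.26] M [-0.992 -0.269 -0.122] o 0.12911162124481496
```

>>> move_arm(targets=[0, -0.2, 0, 0, 0, 4, -1])

```text
t: 7.5
eef_pos: [0.6431, -0.0743, 0.1003]
ee_rot: [0.941, 0.338, 0.0, -0.0]
ft_force: [3.5, -3.3, -11.1]
opening: 0.131
```

>>> move_arm(targets=[0, 0, 0, 0, 0, 4, -1])

```text
t: 7.58
eef_pos: [0.6432, -0.0743, 0.1003]
ee_rot: [0.929, 0.371, 0.0, -0.0]
ft_force: [3.0, -4.8, -11.1]
opening: 0.129
```

```bash
python3 -c "from h import *;st()"
```

```text
t7.58 q [-0.151  0.446  1.884  0.     0.811  0.66 ] p [643.17 -74.34 100.34] yawY -46.46 zaxis [ 2.e-04  1.e-04 -1.e+00] F [  3.03  -4.76 -11.1 ] M [-1.024 -0.479 -0.121] o 0.12946874889979737
```

>>> move_arm(targets=[0.2, -0.3, 0, 0, 0, 4, -1])

```text
t: 7.67
eef_pos: [0.6433, -0.0746, 0.1004]
ee_rot: [0.915, 0.403, 0.0, -0.0]
ft_force: [3.1, -2.2, -11.3]
opening: 0.13
```

>>> move_arm(targets=[0, 0, 0, 0, 0, 4, -1])

```text
t: 7.75
eef_pos: [0.6434, -0.0746, 0.1003]
ee_rot: [0.901, 0.435, 0.0, -0.0]
ft_force: [3.5, -3.4, -11.8]
opening: 0.131
```

>>> move_arm(targets=[0, 0, 0.2, 0, 0, 4, -1])

```text
t: 7.83
eef_pos: [0.6435, -0.0746, 0.1006]
ee_rot: [0.885, 0.466, 0.0, 0.0]
ft_force: [4.2, -4.9, -12.2]
opening: 0.131
```

```bash
python3 -c "from h import *;st()"
```

```text
t7.83 q [-0.152  0.446  1.884  0.     0.811  0.45 ] p [643.5  -74.62 100.57] yawY -34.46 zaxis [ 5.e-04  1.e-04 -1.e+00] F [  4.2   -4.88 -12.2 ] M [-1.052 -0.586 -0.091] o 0.13065947899002614
```

>>> move_arm(targets=[0.3, -0.3, 0, 0, 0, 4, -1])

```text
t: 7.92
eef_pos: [0.6437, -0.0749, 0.1006]
ee_rot: [0.868, 0.497, 0.0, -0.0]
ft_force: [1.1, -1.6, -8.7]
opening: 0.128
```

>>> move_arm(targets=[0, 0, 0.2, 0, 0, 4, -1])

```text
t: 8.0
eef_pos: [0.6437, -0.0749, 0.1009]
ee_rot: [0.85, 0.527, 0.0, -0.0]
ft_force: [3.2, -2.4, -9.4]
opening: 0.129
```

```bash
python3 -c "from h import *;st()"
```

```text
t8.00 q [-0.152  0.446  1.883  0.     0.812  0.31 ] p [643.73 -74.86 100.85] yawY -26.46 zaxis [ 2.e-04  3.e-04 -1.e+00] F [ 3.23 -2.4  -9.44] M [-0.779 -0.406 -0.094] o 0.1288263580134007
```

>>> move_arm(targets=[0, 0, 0.4, 0, 0, 4, -1])

```text
t: 8.08
eef_pos: [0.6439, -0.0749, 0.1014]
ee_rot: [0.831, 0.556, 0.0, 0.0]
ft_force: [2.8, -3.4, -9.4]
opening: 0.13
```

>>> move_arm(targets=[0.2, -0.2, 0.4, 0, 0, 4, -1])

```text
t: 8.17
eef_pos: [0.644, -0.075, 0.1017]
ee_rot: [0.811, 0.585, 0.0, 0.0]
ft_force: [2.0, -1.8, -9.9]
opening: 0.131
```

```bash
python3 -c "from h import *;st()"
```

```text
t8.17 q [-0.152  0.445  1.882  0.     0.814  0.17 ] p [644.02 -75.01 101.74] yawY -18.46 zaxis [ 5.e-04  3.e-04 -1.e+00] F [ 1.97 -1.82 -9.87] M [-0.457 -0.443 -0.133] o 0.13080281757891726
```

>>> move_arm(targets=[0.2, -0.1, 0.4, 0, 0, 4, -1, 0, 0, 0.4, 0, 0, 4, -1])

```text
t: 8.33
eef_pos: [0.6442, -0.075, 0.1025]
ee_rot: [0.769, 0.64, 0.0, 0.0]
ft_force: [3.2, -0.9, -8.8]
opening: 0.133
```

>>> move_arm(targets=[0.2, -0.1, 0.3, 0, 0, 4, -1])

```text
t: 8.42
eef_pos: [0.6444, -0.0751, 0.1028]
ee_rot: [0.746, 0.666, 0.0, 0.0]
ft_force: [2.6, -1.6, -9.8]
opening: 0.129
```

```bash
python3 -c "from h import *;st()"
```

```text
t8.42 q [-1.520e-01  4.440e-01  1.881e+00  1.000e-03  8.160e-01 -4.000e-02] p [644.41 -75.13 102.8 ] yawY -6.46 zaxis [ 5.e-04  4.e-04 -1.e+00] F [ 2.55 -1.61 -9.76] M [-0.39  -0.505 -0.139] o 0.1285661929797922
```

>>> move_arm(targets=[0.2, -0.1, 0.4, 0, 0, 4, -1, 0, 0, 0.4, 0, 0, 4, -1])

```text
t: 8.58
eef_pos: [0.6446, -0.0752, 0.1036]
ee_rot: [0.698, 0.717, 0.0, -0.0]
ft_force: [3.4, -0.8, -11.0]
opening: 0.131
```

>>> move_arm(targets=[0.2, 0, 0.3, 0, 0, 4, -1])

```text
t: 8.67
eef_pos: [0.6448, -0.0752, 0.1039]
ee_rot: [0.672, 0.74, 0.0, 0.0]
ft_force: [2.8, -1.4, -9.5]
opening: 0.129
```

```bash
python3 -c "from h import *;st()"
```

```text
t8.67 q [-1.52e-01  4.43e-01  1.88e+00  1.00e-03  8.18e-01 -2.49e-01] p [644.83 -75.17 103.91] yawY 5.53 zaxis [ 5.e-04  5.e-04 -1.e+00] F [ 2.85 -1.37 -9.54] M [-0.329 -0.509 -0.074] o 0.12934567150333176
```

>>> move_arm(targets=[0.2, 0, 0.4, 0, 0, 4, -1, 0, 0, 0.4, 0, 0, 4, -1])

```text
t: 8.83
eef_pos: [0.6451, -0.0751, 0.1047]
ee_rot: [0.619, 0.786, 0.0, 0.0]
ft_force: [3.7, -0.6, -10.6]
opening: 0.129
```

>>> move_arm(targets=[0.2, 0, 0.3, 0, 0, 4, -1])

```text
t: 8.92
eef_pos: [0.6453, -0.0751, 0.105]
ee_rot: [0.591, 0.807, 0.0, 0.0]
ft_force: [3.9, -0.2, -9.7]
opening: 0.133
```

>>> move_arm(targets=[0, 0, 0.3, 0, 0, 4, -1])

```text
t: 9.0
eef_pos: [0.6453, -0.0751, 0.1054]
ee_rot: [0.563, 0.827, 0.0, 0.0]
ft_force: [3.4, 0.4, -10.2]
opening: 0.129
```

```bash
python3 -c "from h import *;st()"
```

```text
t9.00 q [-1.520e-01  4.420e-01  1.879e+00  1.000e-03  8.200e-01 -5.290e-01] p [645.34 -75.07 105.35] yawY 21.54 zaxis [ 7.e-04  6.e-04 -1.e+00] F [  3.45   0.39 -10.19] M [-0.042 -0.716 -0.118] o 0.12926484134087896
```

>>> move_arm(targets=[0.3, 0, 0.3, 0, 0, 4, -1])

```text
t: 9.08
eef_pos: [0.6456, -0.0751, 0.1057]
ee_rot: [0.533, 0.846, 0.0, 0.0]
ft_force: [2.6, 0.8, -10.0]
opening: 0.131
```

>>> move_arm(targets=[0, 0, 0.3, 0, 0, 4, -1])

```text
t: 9.17
eef_pos: [0.6456, -0.075, 0.106]
ee_rot: [0.504, 0.864, 0.001, 0.0]
ft_force: [2.7, 0.6, -9.4]
opening: 0.126
```

>>> move_arm(targets=[0.2, 0, 0.2, 0, 0, 4, -1])

```text
t: 9.25
eef_pos: [0.6458, -0.075, 0.1062]
ee_rot: [0.473, 0.881, 0.001, 0.0]
ft_force: [2.7, 1.1, -9.0]
opening: 0.133
```

```bash
python3 -c "from h import *;st()"
```

```text
t9.25 q [-1.520e-01  4.410e-01  1.878e+00  1.000e-03  8.220e-01 -7.380e-01] p [645.8  -74.96 106.2 ] yawY 33.53 zaxis [ 7.e-04  8.e-04 -1.e+00] F [ 2.69  1.14 -9.04] M [ 0.199 -0.473 -0.129] o 0.13284276252235494
```

>>> move_arm(targets=[0.2, 0, 0.3, 0, 0, 4, -1])

```text
t: 9.33
eef_pos: [0.6459, -0.0749, 0.1064]
ee_rot: [0.442, 0.897, 0.001, -0.0]
ft_force: [2.1, 2.1, -8.8]
opening: 0.129
```

>>> move_arm(targets=[0, 0, 0.2, 0, 0, 4, -1])

```text
t: 9.42
eef_pos: [0.646, -0.0748, 0.1067]
ee_rot: [0.411, 0.912, 0.001, 0.0]
ft_force: [2.9, 2.6, -9.2]
opening: 0.125
```

```bash
python3 -c "from h import *;st()"
```

```text
t9.42 q [-1.520e-01  4.410e-01  1.877e+00  1.000e-03  8.230e-01 -8.770e-01] p [645.98 -74.85 106.68] yawY 41.53 zaxis [ 5.e-04  1.e-03 -1.e+00] F [ 2.91  2.55 -9.17] M [ 0.477 -0.617 -0.145] o 0.12522143544878223
```

>>> move_arm(targets=[0.1, 0.2, 0.2, 0, 0, 4, -1])

```text
t: 9.5
eef_pos: [0.6461, -0.0747, 0.1069]
ee_rot: [0.378, 0.926, 0.001, 0.0]
ft_force: [3.2, 1.2, -10.2]
opening: 0.128
```

>>> move_arm(targets=[0.1, 0.2, 0.2, 0, 0, 4, -1])

```text
t: 9.58
eef_pos: [0.6462, -0.0745, 0.1071]
ee_rot: [0.346, 0.938, 0.0, 0.0]
ft_force: [3.0, 1.8, -10.1]
opening: 0.127
```

>>> move_arm(targets=[0, 0, 0.2, 0, 0, 4, -1])

```text
t: 9.67
eef_pos: [0.6462, -0.0744, 0.1072]
ee_rot: [0.313, 0.95, 0.001, 0.0]
ft_force: [4.4, 2.7, -11.1]
opening: 0.128
```

```bash
python3 -c "from h import *;st()"
```

```text
t9.67 q [-1.510e-01  4.400e-01  1.877e+00  1.000e-03  8.240e-01 -1.086e+00] p [646.23 -74.45 107.21] yawY 53.54 zaxis [ 7.e-04  9.e-04 -1.e+00] F [  4.43   2.67 -11.1 ] M [ 0.345 -0.89  -0.121] o 0.12800553896985628
```

>>> move_arm(targets=[0.2, 0.2, 0, 0, 0, 4, -1])

```text
t: 9.75
eef_pos: [0.6464, -0.0743, 0.1072]
ee_rot: [0.28, 0.96, 0.001, 0.0]
ft_force: [2.1, 1.6, -10.4]
opening: 0.127
```

>>> move_arm(targets=[0.1, 0.2, 0, 0, 0, 4, -1])

```text
t: 9.83
eef_pos: [0.6464, -0.0741, 0.1071]
ee_rot: [0.246, 0.969, 0.0, 0.0]
ft_force: [3.8, 0.6, -11.0]
opening: 0.128
```

>>> move_arm(targets=[0, 0, 0, 0, 0, 4, -1])

```text
t: 9.92
eef_pos: [0.6465, -0.0741, 0.1072]
ee_rot: [0.212, 0.977, 0.0, 0.0]
ft_force: [4.5, 2.4, -11.2]
opening: 0.13
```

```bash
python3 -c "from h import *;st()"
```

```text
t9.92 q [-1.500e-01  4.400e-01  1.877e+00  1.000e-03  8.240e-01 -1.295e+00] p [646.46 -74.12 107.17] yawY 65.53 zaxis [ 6.e-04  8.e-04 -1.e+00] F [  4.48   2.45 -11.17] M [ 0.358 -0.758 -0.093] o 0.1296612591250141
```

>>> move_arm(targets=[-0.1, -0.1, -0.5, 0, 0, 0, -1, 0, 0, -0.5, 0, 0, 0, -1])

```text
t: 10.08
eef_pos: [0.6464, -0.0742, 0.1063]
ee_rot: [0.214, 0.977, 0.0, 0.0]
ft_force: [3.9, 3.8, -9.0]
opening: 0.131
```

>>> move_arm(targets=[0, 0, -0.4, 0, 0, 0, -1])

```text
t: 10.17
eef_pos: [0.6464, -0.0742, 0.1059]
ee_rot: [0.215, 0.977, 0.0, 0.0]
ft_force: [4.4, 4.0, -8.3]
opening: 0.13
```

>>> move_arm(targets=[0, 0, -0.4, 0, 0, 0, -1, 0, 0, 0, 0, 0, 0, -1])

```text
t: 10.33
eef_pos: [0.6464, -0.0743, 0.1055]
ee_rot: [0.215, 0.977, 0.0, 0.0]
ft_force: [3.8, 3.8, -7.9]
opening: 0.125
```

```bash
python3 -c "from h import *;st()"
```

```text
t10.33 q [-1.510e-01  4.430e-01  1.877e+00  1.000e-03  8.210e-01 -1.289e+00] p [646.43 -74.25 105.45] yawY 65.19 zaxis [ 7.e-04  7.e-04 -1.e+00] F [ 3.8   3.78 -7.91] M [ 0.843 -0.735  0.073] o 0.12472420330011987
```

>>> move_arm(targets=[0, 0, -0.3, 0, 0, 0, -1])

```text
t: 10.42
eef_pos: [0.6465, -0.0742, 0.1053]
ee_rot: [0.215, 0.977, 0.0, 0.0]
ft_force: [3.2, 4.8, -7.9]
opening: 0.134
```

>>> move_arm(targets=[0, 0, -0.3, 0, 0, 0, -1])

```text
t: 10.5
eef_pos: [0.6464, -0.0742, 0.1049]
ee_rot: [0.215, 0.977, 0.0, 0.0]
ft_force: [3.8, 4.1, -7.6]
opening: 0.13
```

```bash
python3 -c "from h import *;st()"
```

```text
t10.50 q [-1.500e-01  4.440e-01  1.877e+00  1.000e-03  8.200e-01 -1.289e+00] p [646.44 -74.22 104.93] yawY 65.19 zaxis [ 7.e-04  7.e-04 -1.e+00] F [ 3.76  4.13 -7.59] M [ 0.847 -0.742  0.133] o 0.13011588854328268
```

>>> move_arm(targets=[0, 0, -0.3, 0, 0, 0, -1])

```text
t: 10.58
eef_pos: [0.6464, -0.0743, 0.1046]
ee_rot: [0.215, 0.977, 0.0, 0.0]
ft_force: [3.6, 4.9, -8.2]
opening: 0.133
```

>>> move_arm(targets=[0, 0, -0.3, 0, 0, 0, -1, 0, 0, 0, 0, 0, 0, -1])

```text
t: 10.75
eef_pos: [0.6465, -0.0742, 0.1043]
ee_rot: [0.215, 0.977, 0.0, 0.0]
ft_force: [3.7, 4.0, -7.1]
opening: 0.13
```

```bash
python3 -c "from h import *;st()"
```

```text
t10.75 q [-1.500e-01  4.450e-01  1.877e+00  1.000e-03  8.190e-01 -1.289e+00] p [646.47 -74.24 104.32] yawY 65.19 zaxis [ 7.e-04  7.e-04 -1.e+00] F [ 3.65  4.05 -7.09] M [ 0.826 -0.698  0.087] o 0.13021774438685488
```

Lowering 2.8 mm brought no support, although the play is only 1.6 mm. I need to see how high the wing really is.

```bash
cat > proj.py <<'E'
from h import *
def run(name,u0,v0,w,h,wyaw,lifts,out,c=(.6435,-.0742),n="side",sc=10):
    d=vision.read_camera(n);im=d["pixels"];K=np.array(d["intrinsics"],float)
    pr=lambda P:cv2.projectPoints(np.array(P,float),np.array(d["rvec"],float),np.array(d["tvec"],float),K,None)[0][:,0]
    big=cv2.resize(im[v0:v0+h,u0:u0+w],(w*sc,h*sc),interpolation=cv2.INTER_CUBIC)
    a=np.radians(wyaw);ex=np.array([np.cos(a),np.sin(a)]);ey=np.array([-ex[1],ex[0]])
    for L,col in lifts:
        P=[[*(np.array(c)+sx*.019*ex+sy*.006*ey),z+L] for z in(.083,.113) for sx,sy in((1,1),(1,-1),(-1,-1),(-1,1))]
        q=((pr(P)-[u0,v0]+.5)*sc).astype(int)
        for k in(0,4): cv2.polylines(big,[q[k:k+4]],True,col,1)
        th=np.linspace(0,6.28,40);q=((pr([[c[0]+.0135*np.cos(t),c[1]+.0135*np.sin(t),.077+L] for t in th])-[u0,v0]+.5)*sc).astype(int)
        cv2.polylines(big,[q],True,col,1)
    save(out,big)
    hsv=cv2.cvtColor(im,cv2.COLOR_RGB2HSV).astype(int);H,S,V=hsv[...,0],hsv[...,1],hsv[...,2]
    m=((H<8)|(H>172))&(S>120)&(V>60);m[:v0]=0;m[v0+h:]=0;m[:,:u0]=0;m[:,u0+w:]=0
    y,x=np.nonzero(m);print("red px",len(x),x.min(),x.max(),y.min(),y.max())
E
python3 -c "
from proj import *
st();run('a',330,225,75,60,155.2,[(.0152,(0,255,0)),(.0085,(255,0,255))],'pics/p4.png')"
```

```text
t10.75 q [-1.500e-01  4.450e-01  1.877e+00  1.000e-03  8.190e-01 -1.289e+00] p [646.47 -74.24 104.32] yawY 65.19 zaxis [ 7.e-04  7.e-04 -1.e+00] F [ 3.65  4.05 -7.09] M [ 0.826 -0.698  0.087] o 0.13021774438685488Traceback (most recent call last):
  File "<string>", line 3, in <module>
    st();run('a',330,225,75,60,155.2,[(.0152,(0,255,0)),(.0085,(255,0,255))],'pics/p4.png')
         ~~~^^^^^^^^^^^^^^^^^^^^^^^^^^^^^^^^^^^^^^^^^^^^^^^^^^^^^^^^^^^^^^^^^^^^^^^^^^^^^^^
  File "proj.py", line 16, in run
    y,x=np.nonzero(m);print("red px",len(x),x.min(),x.max(),y.min(),y.max())
                                            ~~~~~^^
    return umr_minimum(a, axis, None, out, keepdims, initial, where)
ValueError: zero-size array to reduction operation minimum which has no identity
```

View pics/p4.png

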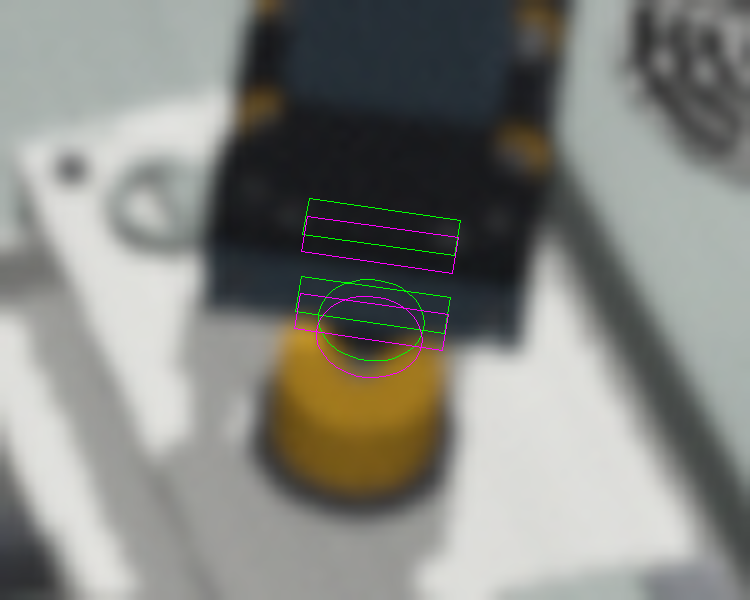

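The picture shows the disc's lower edge at about (362,358), which matches a 15 mm lift, so the grip has not slipped. The play may be 1.6 mm each way, so I'll keep lowering carefully.

>>> move_arm(targets=[-0.2, -0.2, -0.4, 0, 0, 0, -1])

```text
t: 10.88
eef_pos: [0.6464, -0.0743, 0.1041]
ee_rot: [0.215, 0.977, 0.001, 0.0]
ft_force: [4.1, 6.5, -7.0]
opening: 0.131
```

>>> move_arm(targets=[0, 0, -0.4, 0, 0, 0, -1])

```text
t: 10.97
eef_pos: [0.6465, -0.0743, 0.1038]
ee_rot: [0.215, 0.977, 0.001, 0.0]
ft_force: [2.8, 5.7, -3.9]
opening: 0.132
```

>>> move_arm(targets=[0, 0, 0, 0, 0, 0, -1])

```text
t: 11.05
eef_pos: [0.6465, -0.0743, 0.1038]
ee_rot: [0.215, 0.977, 0.001, 0.0]
ft_force: [4.1, 5.1, -4.6]
opening: 0.131
```

```bash
python3 -c "from h import *;st()"
```

```text
t11.05 q [-1.510e-01  4.450e-01  1.877e+00  1.000e-03  8.180e-01 -1.289e+00] p [646.48 -74.31 103.81] yawY 65.19 zaxis [ 1.1e-03  9.0e-04 -1.0e+00] F [ 4.09  5.12 -4.57] M [ 1.187 -0.625  0.054] o 0.13116259057556542
```

Support begins at about 104.0, so the thread carries the screw and the total play is about 3 mm. As a check that it rises no further, I'll wind a little more at mid-play and feel for the floor again.

>>> move_arm(targets=[-0.1, -0.3, 0.8, 0, 0, 0, -1, 0, 0, 0.8, 0, 0, 4, -1, 0, 0, 0, 0, 0, 4, -1])

```text
t: 11.3
eef_pos: [0.6465, -0.0743, 0.1054]
ee_rot: [0.145, 0.989, 0.001, 0.001]
ft_force: [5.1, 8.9, -9.3]
opening: 0.129
```

>>> move_arm(targets=[0, 0, 0, 0, 0, 4, -1])

```text
t: 11.38
eef_pos: [0.6464, -0.0742, 0.1053]
ee_rot: [0.11, 0.994, 0.001, 0.001]
ft_force: [5.1, 9.7, -9.0]
opening: 0.129
```

```bash
python3 -c "from h import *;st()"
```

```text
t11.38 q [-0.151  0.443  1.877  0.002  0.82  -1.503] p [646.43 -74.19 105.26] yawY 77.35 zaxis [ 0.0013  0.0016 -1.    ] F [ 5.11  9.66 -8.97] M [ 2.054 -1.046 -0.126] o 0.12896403633133377
```

>>> move_arm(targets=[0, 0, -0.4, 0, 0, 0, -1, 0, 0, -0.4, 0, 0, 0, -1])

```text
t: 11.55
eef_pos: [0.6465, -0.0741, 0.1045]
ee_rot: [0.111, 0.994, 0.001, 0.001]
ft_force: [5.7, 8.1, -8.0]
opening: 0.131
```

>>> move_arm(targets=[0, 0, -0.4, 0, 0, 0, -1])

```text
t: 11.63
eef_pos: [0.6465, -0.0741, 0.1041]
ee_rot: [0.112, 0.994, 0.001, 0.001]
ft_force: [4.5, 9.6, -5.3]
opening: 0.128
```

>>> move_arm(targets=[0, 0, -0.4, 0, 0, 0, -1])

```text
t: 11.72
eef_pos: [0.6465, -0.0742, 0.1038]
ee_rot: [0.112, 0.994, 0.001, 0.001]
ft_force: [4.9, 9.4, -4.0]
opening: 0.13
```

>>> move_arm(targets=[0, 0, 0, 0, 0, 0, -1])

```text
t: 11.8
eef_pos: [0.6465, -0.0742, 0.1038]
ee_rot: [0.112, 0.994, 0.001, 0.001]
ft_force: [5.5, 9.4, -5.5]
opening: 0.133
```

```bash
python3 -c "from h import *;st()"
```

```text
t11.80 q [-0.151  0.445  1.877  0.002  0.818 -1.499] p [646.52 -74.16 103.84] yawY 77.18 zaxis [ 0.0014  0.0015 -1.    ] F [ 5.51  9.42 -5.51] M [ 2.027 -0.803  0.09 ] o 0.13261356583046183
```

>>> move_arm(targets=[0.3, 0.6, -0.2, 0, 0, 0, -1, 0.1, 0.3, -0.1, 0, 0, 0, -1])

```text
t: 11.97
eef_pos: [0.6467, -0.0738, 0.1036]
ee_rot: [0.111, 0.994, 0.0, 0.0]
ft_force: [1.4, 2.6, -2.0]
opening: 0.129
```

>>> move_arm(targets=[0, 0, 0, 0, 0, 0, 0, 0, 0, 0, 0, 0, 0, 0, 0, 0, 0, 0, 0, 0, 0, 0, 0, 0, 0, 0, 0, 0])

```text
t: 12.3
eef_pos: [0.6463, -0.0746, 0.1033]
ee_rot: [0.11, 0.994, -0.0, 0.0]
ft_force: [0.3, 0.1, -0.5]
opening: 0.392
```

>>> move_arm(targets=[0, 0, 20, 0, 0, 0, 0, 0, 0, 30, 0, 0, 0, 0, -20, 0, 30, 0, 0, 0, 0, -30, 0, 20, 0, 0, 0, 0, -30, 0, 0, 0, 0, 0, 0])

```text
t: 12.72
eef_pos: [0.5676, -0.0748, 0.2072]
ee_rot: [0.11, 0.994, -0.0, 0.003]
ft_force: [0.5, 0.9, 1.0]
opening: 0.499
```

>>> move_arm(targets=[-35, 0, 0, 0, 0, 4, 0, -20, -8, 0, 0, 0, 4, 0, 0, 0, 0, 0, 0, 4, 0, 0, 0, 0, 0, 0, 4, 0, 0, 0, 0, 0, 0, 0, 0])

```text
t: 13.13
eef_pos: [0.511, -0.0826, 0.2034]
ee_rot: [-0.031, 1.0, -0.0, 0.0]
ft_force: [-0.2, 0.1, 0.1]
opening: 0.497
```

```bash
python3 - <<'E'
from proj import *
st()
im,W=cam("side");b,Wt=cam("top")
for n,i,w in(("side",im,W),("top",b,Wt)):
    hsv=cv2.cvtColor(i,cv2.COLOR_RGB2HSV).astype(int);H,S,V=hsv[...,0],hsv[...,1],hsv[...,2]
    for c,m,P in(("red",((H<8)|(H>172))&(S>150)&(V>80),(.643,-.074)),("blue",(H>100)&(H<130)&(S>130)&(V>60),(.532,-.082))):
        m&=np.hypot(w[...,0]-P[0],w[...,1]-P[1])<.05
        p=w[m]
        if len(p): print(n,c,len(p),np.median(p,0).round(4),p.max(0).round(4),p.min(0).round(4))
save("pics/s5.png",cv2.resize(im[215:305,310:430],(800,600),interpolation=cv2.INTER_CUBIC))
E
```

```text
t13.13 q [-0.205  0.104  2.107 -0.     0.93  -1.837] p [510.98 -82.61 203.41] yawY 93.51 zaxis [ 6.e-04 -2.e-04 -1.e+00] F [-0.2   0.13  0.11] M [0.037 0.035 0.046] o 0.49735529242432314
side red 108 [ 0.6417 -0.0785  0.1158] [ 0.6569 -0.0712  0.1297] [ 0.6254 -0.0852  0.098 ]
side blue 99 [ 0.5297 -0.0903  0.0664] [ 0.5386 -0.0724  0.0792] [ 0.5235 -0.0961  0.0303]
top red 72 [ 0.6459 -0.0723  0.1267] [ 0.6641 -0.0646  0.1349] [ 0.6264 -0.0796  0.0733]
```

View pics/s5.png

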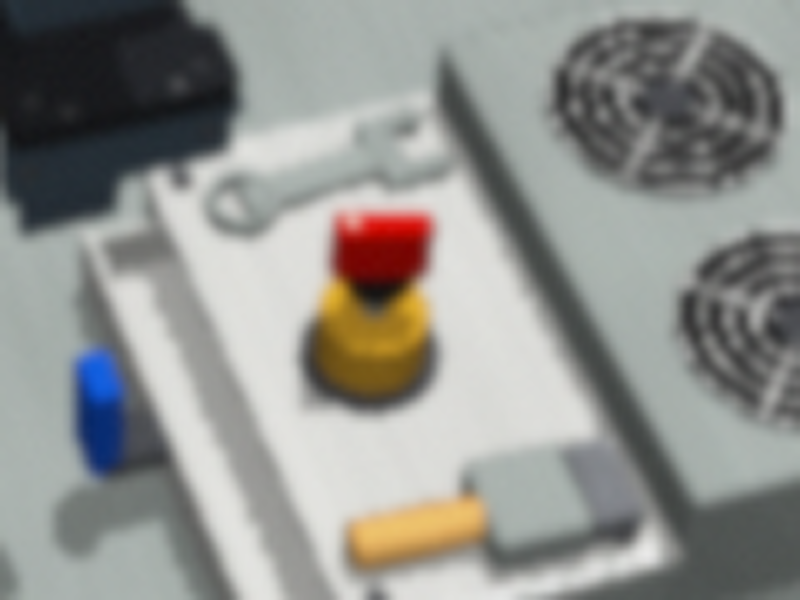

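The wing stays up by itself (red at (385,245) in the crop), about 14 mm above where it started. The tab is at (100,410) in the crop, so I'll go to it next.

>>> move_arm(targets=[19, 1, -38, 0, 0, 0.4, 0, 0, 0, -38, 0, 0, 0, 0, 0, 0, -35, 0, 0, 0, 0, 0, 0, -25, 0, 0, 0, 0, 0, 0, -15, 0, 0, 0, 0])

```text
t: 13.65
eef_pos: [0.5284, -0.081, 0.0496]
ee_rot: [-0.032, 0.999, 0.0, -0.002]
ft_force: [-0.8, 0.1, 1.0]
opening: 0.501
```

>>> move_arm(targets=[0, 0, 0, 0, 0, 0, 0, 0, 0, 0, 0, 0, 0, 0])

```text
t: 13.82
eef_pos: [0.5296, -0.0813, 0.0524]
ee_rot: [-0.032, 0.999, 0.0, -0.001]
ft_force: [-0.2, -0.0, -0.1]
opening: 0.497
```

```bash
python3 - <<'E'
from h import *
st()
im,_=cam("side")
save("pics/s6.png",cv2.resize(im[225:300,290:390],(800,600),interpolation=cv2.INTER_CUBIC))
E
```

```text
t13.82 q [-0.196  0.384  2.114  0.     0.646 -1.831] p [529.61 -81.29  52.39] yawY 93.68 zaxis [-1.6e-03  3.0e-04 -1.0e+00] F [-0.2  -0.05 -0.13] M [ 0.055 -0.069 -0.016] o 0.4967287703395514
```

View pics/s6.png

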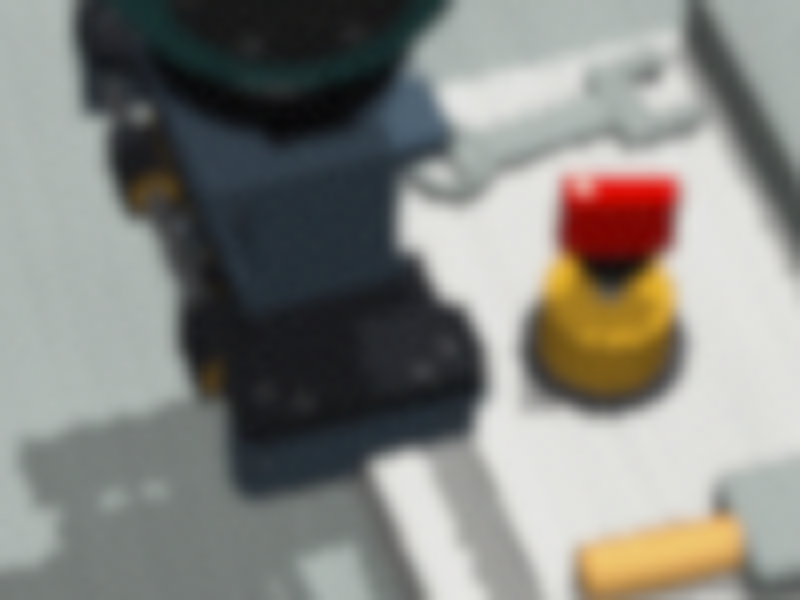

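The fingers hide the tab from view, with no contact force. The wing at (615,215) is untouched. Closing now.

>>> move_arm(targets=[0, 0, 0, 0, 0, 0, -1, 0, 0, 0, 0, 0, 0, -1, 0, 0, 0, 0, 0, 0, -1, 0, 0, 0, 0, 0, 0, -1, 0, 0, 0, 0, 0, 0, -1])

```text
t: 14.28
eef_pos: [0.5302, -0.0808, 0.0536]
ee_rot: [-0.032, 0.999, 0.0, 0.0]
ft_force: [-1.8, 9.4, 8.6]
opening: 0.26
```

>>> move_arm(targets=[-3, -0.2, 0, 0, 0, 0, -1, -5, -0.3, 0, 0, 0, 0, -1])

```text
t: 14.45
eef_pos: [0.5227, -0.0813, 0.0536]
ee_rot: [-0.033, 0.999, 0.0, 0.001]
ft_force: [1.3, 10.0, 6.8]
opening: 0.26
```

```bash
python3 -c "from h import *;st()"
```

```text
t14.45 q [-1.990e-01  3.720e-01  2.129e+00  2.000e-03  6.390e-01 -1.836e+00] p [522.72 -81.34  53.62] yawY 93.73 zaxis [ 1.7e-03  7.0e-04 -1.0e+00] F [ 1.28 10.03  6.79] M [ 1.664 -0.198  0.057] o 0.2604980685623411
```

>>> move_arm(targets=[-10, 0.1, 0.4, 0, 0, 0, -1, -10, -0.7, 0, 0, 0, 0, -1, -10, -0.7, 0, 0, 0, 0, -1, -10, -0.7, 0, 0, 0, 0, -1, -8, -0.5, 0, 0, 0, 0, -1])

```text
t: 14.87
eef_pos: [0.4731, -0.0845, 0.0536]
ee_rot: [-0.033, 0.999, -0.0, 0.0]
ft_force: [1.4, 1.7, 4.9]
opening: 0.259
```

```bash
python3 -c "from h import *;st()"
```

```text
t14.87 q [-0.225  0.313  2.222  0.     0.606 -1.862] p [473.12 -84.51  53.63] yawY 93.74 zaxis [ 9.e-04 -0.e+00 -1.e+00] F [1.37 1.65 4.89] M [ 0.522 -0.319 -0.089] o 0.2591838277482565
```

>>> move_arm(targets=[-3, -0.2, 0, 0, 0, 0, -1, -2, -0.1, 0, 0, 0, 0, -1])

```text
t: 15.03
eef_pos: [0.4682, -0.0848, 0.0537]
ee_rot: [-0.033, 0.999, -0.0, 0.0]
ft_force: [1.6, 1.5, 5.3]
opening: 0.261
```

>>> move_arm(targets=[-1, -0.1, 0, 0, 0, 0, -1])

```text
t: 15.12
eef_pos: [0.4674, -0.0849, 0.0536]
ee_rot: [-0.033, 0.999, -0.0, 0.0]
ft_force: [1.8, 3.1, 5.8]
opening: 0.264
```

>>> move_arm(targets=[-1, -0.1, 0, 0, 0, 0, -1])

```text
t: 15.2
eef_pos: [0.4666, -0.085, 0.0536]
ee_rot: [-0.033, 0.999, 0.0, 0.0]
ft_force: [2.2, 3.7, 6.1]
opening: 0.258
```

```bash
python3 -c "from h import *;st()"
```

```text
t15.20 q [-0.229  0.305  2.234  0.     0.602 -1.866] p [466.55 -84.97  53.63] yawY 93.74 zaxis [ 8.e-04  0.e+00 -1.e+00] F [2.17 3.69 6.09] M [ 0.673 -0.29  -0.017] o 0.2579618501550711
```

>>> move_arm(targets=[-0.6, 0, 0, 0, 0, 0, -1])

```text
t: 15.28
eef_pos: [0.466, -0.085, 0.0536]
ee_rot: [-0.033, 0.999, -0.0, 0.0]
ft_force: [1.8, 1.8, 6.3]
opening: 0.258
```

>>> move_arm(targets=[-0.6, -0.1, 0, 0, 0, 0, -1])

```text
t: 15.37
eef_pos: [0.4654, -0.0851, 0.0536]
ee_rot: [-0.033, 0.999, -0.0, 0.0]
ft_force: [1.1, 3.9, 7.6]
opening: 0.257
```

>>> move_arm(targets=[-0.5, 0, 0, 0, 0, 0, -1])

```text
t: 15.45
eef_pos: [0.4654, -0.0851, 0.0537]
ee_rot: [-0.033, 0.999, -0.0, 0.001]
ft_force: [7.3, 5.6, 0.5]
opening: 0.261
```

>>> move_arm(targets=[-0.5, 0, 0, 0, 0, 0, -1])

```text
t: 15.53
eef_pos: [0.4654, -0.0851, 0.0537]
ee_rot: [-0.033, 0.999, -0.0, 0.001]
ft_force: [10.7, 6.2, -4.0]
opening: 0.259
```

```bash
python3 -c "from h import *;st()"
```

```text
t15.53 q [-2.300e-01  3.030e-01  2.237e+00  1.000e-03  5.990e-01 -1.867e+00] p [465.37 -85.07  53.72] yawY 93.73 zaxis [ 2.9e-03 -1.0e-04 -1.0e+00] F [10.68  6.18 -4.02] M [ 1.163 -1.811 -0.057] o 0.25899928076108125
```

At the stop, after 65 mm of travel. I'll relieve the pull, release and retreat.

>>> move_arm(targets=[0.7, 0.4, 0, 0, 0, 0, -1])

```text
t: 15.62
eef_pos: [0.4654, -0.0849, 0.0536]
ee_rot: [-0.033, 0.999, -0.0, 0.001]
ft_force: [-1.2, -7.9, 7.8]
opening: 0.263
```

>>> move_arm(targets=[0, 0, 0, 0, 0, 0, 0, 0, 0, 0, 0, 0, 0, 0, 0, 0, 0, 0, 0, 0, 0, 0, 0, 0, 0, 0, 0, 0, 0, 0, 0, 0, 0, 0, 0])

```text
t: 16.03
eef_pos: [0.4649, -0.0846, 0.053]
ee_rot: [-0.033, 0.999, 0.0, -0.0]
ft_force: [0.5, -0.4, 0.1]
opening: 0.503
```

>>> move_arm(targets=[0, 0, 15, 0, 0, 0, 0, 0, 0, 30, 0, 0, 0, 0, 0, 0, 35, 0, 0, 0, 0, 0, 0, 35, 0, 0, 0, 0, 0, 0, 30, 0, 0, 0, 0])

```text
t: 16.45
eef_pos: [0.4652, -0.0846, 0.2003]
ee_rot: [-0.033, 0.999, -0.0, 0.0]
ft_force: [0.7, -0.3, -0.1]
opening: 0.502
```

>>> move_arm(targets=[3, 30, 0, 0, 0, 0, 0, 3, 35, 0, 0, 0, 0, 0, 3, 35, 0, 0, 0, 0, 0, 0, 35, 0, 0, 0, 0, 0, 0, 0, 0, 0, 0, 0, 0])

```text
t: 16.87
eef_pos: [0.474, 0.0544, 0.1982]
ee_rot: [-0.034, 0.999, 0.0, 0.0]
ft_force: [-0.1, -0.6, -0.4]
opening: 0.502
```

```bash
python3 - <<'E'
from proj import *
st()
im,W=cam("side");b,Wt=cam("top")
for n,i,w in(("side",im,W),("top",b,Wt)):
    hsv=cv2.cvtColor(i,cv2.COLOR_RGB2HSV).astype(int);H,S,V=hsv[...,0],hsv[...,1],hsv[...,2]
    for c,m,P in(("red",((H<8)|(H>172))&(S>150)&(V>80),(.643,-.074)),("blue",(H>100)&(H<130)&(S>130)&(V>60),(.47,-.085))):
        m&=np.hypot(w[...,0]-P[0],w[...,1]-P[1])<.05
        p=w[m]
        if len(p): print(n,c,len(p),np.median(p,0).round(4))
save("pics/s7.png",cv2.resize(im[210:315,290:430],(800,600),interpolation=cv2.INTER_CUBIC))
E
```

```text
t16.87 q [ 6.500e-02  4.300e-02  2.185e+00  1.000e-03  9.140e-01 -1.575e+00] p [474.01  54.4  198.23] yawY 93.93 zaxis [ 1.e-04  7.e-04 -1.e+00] F [-0.05 -0.63 -0.43] M [ 0.031  0.007 -0.014] o 0.5024850421462456
side red 108 [ 0.6412 -0.0783  0.1171]
side blue 93 [ 0.4658 -0.0955  0.0691]
top red 72 [ 0.6458 -0.0723  0.1263]
top blue 48 [ 0.4691 -0.0833  0.0766]
```

View pics/s7.png

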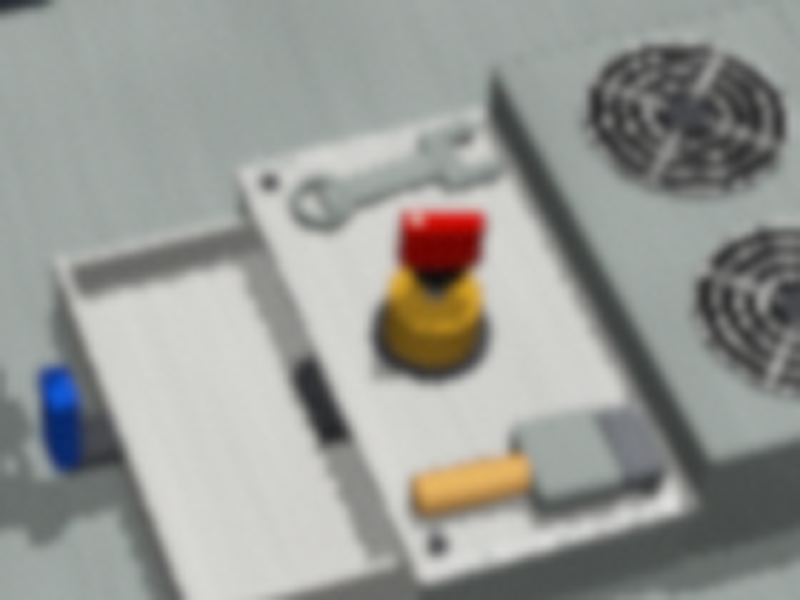

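The tray is out (tab at (60,418) in the crop), the wing is still up at (442,240), and the wrench and brush have not moved. Handing in.

```bash
python3 -c "
from plant import ticket;print(ticket.job_done())"
```

```text
the job is handed in; nothing more can be done
None
```

The screw is wound onto its thread and stays up by itself. The crumb tray is drawn out to its stop, and the job is handed in at about 17 s.

**Screw**
- I pulled it up about 7 mm to the ceiling and turned it anticlockwise. It rose about 3.6 mm more at the gap.
- I wound it on under a light pull to about 2.8 rad, where it ran level. The pull beyond the spring stayed at roughly 6 N or less by the wrist force.
- After release the camera shows the wing about 14 mm above its start, still so after the tray was drawn. The tray is clear above 12.5 mm.

**Tray**
- The tab moved about 65 mm by the arm's travel and about 64 mm by both cameras. The stop was felt as a sudden rise in force, to about 11 N.

**Checks that did not quite agree**
- The screw's total play on the thread came out at about 3 mm; I had expected 1.6 mm. It was supported at the same height at 2.64 and 2.85 rad, so I took the thread to be holding it.
- The gap opened in two steps, at about 0.2 to 0.28 rad by my estimate, so the early force readings were ambiguous. The later roof and rise heights agreed with the given sizes.
- Sideways force reached about 11 N during winding and about 10 N at the tray tab. I eased it before letting go.

The wrench and brush lie where they were. The last check showed no force on the arm, with the gripper clear of everything.

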